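# Index the repair cradle and pack out the amplifier

## Robot

A 7-joint arm with a two-finger parallel gripper is mounted at the origin on the work surface. World frame = base frame: x ahead of the robot, y to its left, z up, the work surface at z = 0. Lengths are in m, angles in rad, forces in N, time in s.
With the tool pointing down it reaches from about 0.425 to 1.025 m from the base axis. Payload 3.6 kg.
Tool frame: the origin (TCP) lies between the finger pads; the fingertips stand 8 mm ahead of it and the grasp point (between the pads) lies 11 mm behind it; z points along the fingers, y is the direction in which the jaws open and shut (so a half turn about z gives the same grasp; the last joint's range is limited). The gripper opens to 85 mm and grips with 20 to 120 N. Pads are 22 mm wide; open, the fingers measure 114 mm over their backs; the gripper's body (76 mm by 85 mm) begins 54 mm behind the grasp point. The pads swing forward as they close: fully open they stand 13 mm farther back than shut.
Start: joints at [1.052, 0.591, 0.048, 1.609, -0.033, 0.943, -0.034], TCP at [0.299, -0.66, 0.239] pointing down, gripper open.
Joint ranges: [-2.69, 2.69], [-0.47, 2.24], [-1.27, 1.36], [0.19, 2.51], [-1.53, 4.68], [0.08, 2.07], [-3.09, 3.09]. Speed limits (rad/s): [2.57, 2.57, 3.14, 3.14, 3.14, 3.14, 3.14].

## Interface

Orientations are given as a 3x3 rotation matrix whose columns are the frame's x, y, z axes.
In Python, from rig import telemetry, grab_frame, env gives the robot as it stands.
- The arm moves only by the tool arm_command, never from a script. Its arguments are lists of equal length, an entry for each row: "dp": the shift along the tool's x, y, z in cm, a list of three; "delta_rot": the turn, a rotation vector about the tool's x, y, z in degrees, a list of three; "hand": the opening, from -1 (shut) to 1 (fully open), so that 0 is half open. In form: {"dp": [[tx, ty, tz], ...], "delta_rot": [[rx, ry, rz], ...], "hand": [hand, ...]}. A call has 1 to 5 rows; each row is the pose to reach, as a shift and turn from the pose measured when the call began, along the tool's axes at that moment; what a row does not reach only later rows make up. A row lasts 1/8 s, in which the tool goes at most 62.5 mm and 10.7 degrees, less where a joint would pass 70% of its speed; a pose out of reach is approached as far as the arm can. A call with a gripper value outside its range is refused whole. The fingers move at their own pace and stop on an object; "newtons" is the grip in N (left out, the last holds). Time passes only in rows, so rows that repeat a pose let the fingers close. It gives the time, the measured TCP pose, the force and the opening at its end, in the units of the state.
- telemetry.observe(): the state, without advancing time (a new reading comes with each control period).
- grab_frame(name): name is "scene" or "top" or "wrist"; returns a dict with "img" (400x640x3 uint8, red, green, blue), "depth" (400x640 float32, m along the optical axis (not along the pixel's ray), 0 where there is no reading), "fx", "fy", "cx", "cy" (pixels), "camera_from_world" (4x4, takes a point from world to camera coordinates). Camera axes: x right, y down, z forward; pixel columns grow to the right and rows downward; lengths in m; the calibration is good to about 2 mm. The wrist camera is an equidistant fisheye: a pixel r from the principal point sees the ray r / f radians off the axis. A picture is of the moment at which its call begins.
- env.sign_off(): hands the job in, once; it reports no verdict.
The state is a dict: "time": time; "q": joint angles; "joint_velocities": joint speeds; "effort": joint torques, N m; "eef_pos": TCP position; "tool_rot": TCP orientation; "ft_force": force on the tool from outside, world axes, zero at the start; "wrist_torque": the same for the moment, N m; "width": finger opening in m.
Only numpy, scipy, OpenCV 4.12 (cv2) and the standard library are available. Lean on these libraries where they do the work, as an engineer would, in place of code of your own. Each camera call takes 0.05 s, during which the arm holds its last target. There are 200 camera calls.

## Task

Get the repair cradle ready for the opened amplifier: push the carriage along the strips towards the amplifier until the pin standing in it drops into the blind hole in the strip, leaving the pin in its bore all the while. Then stand the thickest of the three packing plates that will go into the gap left between the carriage's jaw and the amplifier upright in that gap, right down on the strips about mid-width, and let go of it. Leave the mug, the multimeter and the screwdriver where they are.

Things in the scene. Friction and masses are not known exactly. Their poses are not given: they have to be found in the camera images.
- cradle: Fixed plywood base, 170 (x) by 420 (y) by 10 mm, with two steel side rails along y, 12 mm wide, centred at x = -74 and +74 mm, tops 42 mm above the bench. Origin: centre of its underside. The carriage runs along its +y axis, towards the amplifier.
- strips (a point): Point on the middle one of three flat steel strips lying side by side on the cradle, tops 30 mm above the bench, running along y under carriage and amplifier; cradle's axes. Each has one blind hole, 17 mm wide, 14 mm deep, unmarked. The pin rides on the middle strip; only its hole matters. Where along the strip it lies varies: the pin falls in after 20 to 140 mm of carriage travel.
- amp: Opened amplifier, a grey sheet-metal case without lid, 124 mm wide (x), 130 mm long (y from 0 to +130 mm), 50 mm high, fixed on the strips at the cradle's +y end, nearer or farther from case to case; axes parallel to the cradle's. Origin: at mid-width on the lower edge of its flat -y side, which faces the carriage, at the height of the strips' tops.
- carriage (a joint): Travel of the aluminium carriage along the cradle's +y, in m from where it stands at the start (0); at most 0.145. Captive on the rails, about 1.5 N of friction, stays where left; once dropped, the pin stops it (some 4 mm of free play). 130 mm wide (x), 75 mm long (y: from 35 mm behind the pin's bore to 40 mm ahead), flat top 45 mm above the strips.
- rear_face (a point): Centre of the carriage's flat rear (-y) face, where it is pushed; the face is 130 mm wide, from 2 to 45 mm above the strips, this point 20 mm above them. The cradle behind it is free.
- jaw_face (a point): Mid-width on the carriage's front (+y) jaw face, at strip height. The jaw is upright to 34 mm, then bevelled back 45 degrees as a lead-in. The gap to pack is the distance along y from here to the amplifier's origin; with the pin dropped and the carriage pushed on until it stops, it is about 2 mm wider than the one plate that belongs in it.
- pin_bore (a point): On the axis of the bore through the carriage in which the pin stands, at the height of the strips' tops.
- pin_tip (a point): Foot of the steel pin: 14 mm thick, tapered to 8 mm over its last 3 mm, 78 mm long including a round head 30 mm wide and 14 mm high, standing loose and upright in the carriage's bore, resting by its own weight (about 170 g, oiled) on the middle strip. In the hole it stands 14 mm lower. z runs up the pin.
- rack: Fixed wooden rack, 236 mm (x) by 60 mm (y) by 38 mm high, origin centre of its underside. Three slots in a row along x, 72 mm apart, floor 10 mm above the bench, 31 mm wide in y; one packing plate stands upright in each, in any order.
- plate1: Aluminium packing plate, 10 mm thick (y), 60 mm wide (x) and 55 mm high, with a 10 mm thick, 40 mm wide, 40 mm high grip tab standing centred on its top (95 mm high in all), 120 g. Origin: centre of its underside; y runs through its thickness.
- plate2: Aluminium packing plate, 18 mm thick (y), 60 mm wide (x) and 55 mm high, with a 10 mm thick, 40 mm wide, 40 mm high grip tab standing centred on its top (95 mm high in all), 170 g. Origin: centre of its underside; y runs through its thickness.
- plate3: Aluminium packing plate, 26 mm thick (y), 60 mm wide (x) and 55 mm high, with a 10 mm thick, 40 mm wide, 40 mm high grip tab standing centred on its top (95 mm high in all), 220 g. Origin: centre of its underside; y runs through its thickness.
- mug: White mug, 80 mm across, 95 mm high, origin centre of its underside. A bystander.
- multimeter: Yellow multimeter lying flat, 85 by 160 by 36 mm, origin centre of its underside. A bystander.
- screwdriver: Screwdriver, 180 mm long along its x axis, lying on the bench. A bystander.

How it is judged:
On the way, in this order (a step that is already met when the one before it is completed fails the run):
1. the pin has dropped into the blind hole (z of pin_tip in the frame of amp below -0.009 m and horizontal distance between pin_tip and pin_bore below 0.004 m), for 0.2 s.
2. the thickest plate that goes in stands in the gap, down on the strips (((z of plate1 in the frame of amp between -0.004 and 0.004 m and y of plate1 in the frame of amp between -0.013 and 0 m and x of plate1 in the frame of amp between -0.03 and 0.03 m and angle between plate1's own z axis and vertical below 0.15 rad and y of jaw_face in the frame of amp above -0.0175 m and linear speed of plate1 below 0.02 m/s) or (z of plate2 in the frame of amp between -0.004 and 0.004 m and y of plate2 in the frame of amp between -0.017 and 0 m and x of plate2 in the frame of amp between -0.03 and 0.03 m and angle between plate2's own z axis and vertical below 0.15 rad and y of jaw_face in the frame of amp above -0.0255 m and linear speed of plate2 below 0.02 m/s) or (z of plate3 in the frame of amp between -0.004 and 0.004 m and y of plate3 in the frame of amp between -0.021 and 0 m and x of plate3 in the frame of amp between -0.03 and 0.03 m and angle between plate3's own z axis and vertical below 0.15 rad and y of jaw_face in the frame of amp above -0.0335 m and linear speed of plate3 below 0.02 m/s))), for 0.2 s.
At the end, for the whole second after the job is handed in: Pin in its bore, tip more than 9 mm below the strips' tops; a packing plate stands at rest in the gap, underside within 4 mm of the strips, upright within 0.15 rad, within 30 mm of mid-width, with less than 7.5 mm of the gap left over (the next thinner would leave over 10 mm) (all of step 1 and ((z of plate1 in the frame of amp between -0.004 and 0.004 m and y of plate1 in the frame of amp between -0.013 and 0 m and x of plate1 in the frame of amp between -0.03 and 0.03 m and angle between plate1's own z axis and vertical below 0.15 rad and y of jaw_face in the frame of amp above -0.0175 m and linear speed of plate1 below 0.02 m/s) or (z of plate2 in the frame of amp between -0.004 and 0.004 m and y of plate2 in the frame of amp between -0.017 and 0 m and x of plate2 in the frame of amp between -0.03 and 0.03 m and angle between plate2's own z axis and vertical below 0.15 rad and y of jaw_face in the frame of amp above -0.0255 m and linear speed of plate2 below 0.02 m/s) or (z of plate3 in the frame of amp between -0.004 and 0.004 m and y of plate3 in the frame of amp between -0.021 and 0 m and x of plate3 in the frame of amp between -0.03 and 0.03 m and angle between plate3's own z axis and vertical below 0.15 rad and y of jaw_face in the frame of amp above -0.0335 m and linear speed of plate3 below 0.02 m/s))); the robot touches nothing.
It fails at once if the mug is pushed away (more than 30 mm) (distance of mug from where it was at the start of the episode above 0.03 m).
It fails at once if the multimeter is pushed away (more than 30 mm) (distance of multimeter from where it was at the start of the episode above 0.03 m).
It fails at once if the screwdriver is pushed away (more than 30 mm) (distance of screwdriver from where it was at the start of the episode above 0.03 m).
It fails at once if the pin is lifted (tip more than 20 mm above the strips) (z of pin_tip in the frame of amp above 0.02 m).
It also fails if it takes over 72 s, if anything falls off the work surface, if the arm or the gripper's body presses on something with over 40 N, if the wrist force passes 120 N, or if a joint passes its speed limit or range.

## Working session

There is one attempt and no reset: what is moved stays moved. The work goes in short steps, Python scripts to look and compute and a tool call to move; the robot and the scene stay as the last step left them, time stands still between calls to the robot, and variables do not carry over. Pictures are saved under pics/ and viewed, about 8 in all and at most 12, crops included, and the job is handed in when it is done.

Besides the shell and the picture viewer there is one more tool, called after ">>>" as name(argument=value, ...) on one line, values as JSON. arm_command: Moves the arm, as the interface text tells. Its arguments: {"type":"object","properties":{"dp":{"type":"array"},"delta_rot":{"type":"array"},"hand":{"type":"array"},"newtons":{"type":"number"}},"required":["dp","delta_rot","hand"]}

```bash
ls; mkdir -p pics
cat > h.py <<'E'
import numpy as np, cv2
from rig import telemetry, grab_frame, env
def save(n,f): cv2.imwrite('pics/'+n,f['img'][:,:,::-1])
def cloud(f):
    d=f['depth']; v,u=np.mgrid[:400,:640]
    P=np.stack([(u-f['cx'])/f['fx']*d,(v-f['cy'])/f['fy']*d,d],-1)
    T=np.linalg.inv(f['camera_from_world']); return P@T[:3,:3].T+T[:3,3]
E
python3 - <<'E'
from h import *
s=telemetry.observe(); print(s['time'],s['eef_pos'],np.round(s['tool_rot'],3),s['width'])
for n in('scene','top'):
    f=grab_frame(n); save(n+'0.png',f); np.savez(n+'0.npz',**f); print(n,f['fx'],f['cx'],f['cy'],np.round(np.linalg.inv(f['camera_from_world']),3))
E
```

```text
pics
0.0 [ 0.29913299 -0.65952483  0.23813245] [[ 0.911  0.413 -0.001]
 [ 0.413 -0.911  0.002]
 [-0.    -0.002 -1.   ]] 0.08560032940330473
scene 374.1836411320087 314.7595237950387 201.8537824211651 [[-0.509  0.735 -0.447  1.074]
 [ 0.86   0.428 -0.277  0.204]
 [-0.013 -0.526 -0.851  0.956]
 [ 0.     0.     0.     1.   ]]
top 379.9167318068937 317.9058338594279 200.91885142355162 [[ 0.049 -0.972  0.228  0.41 ]
 [-0.999 -0.047  0.012 -0.093]
 [-0.001 -0.228 -0.974  0.953]
 [ 0.     0.     0.     1.   ]]
```

View pics/scene0.png

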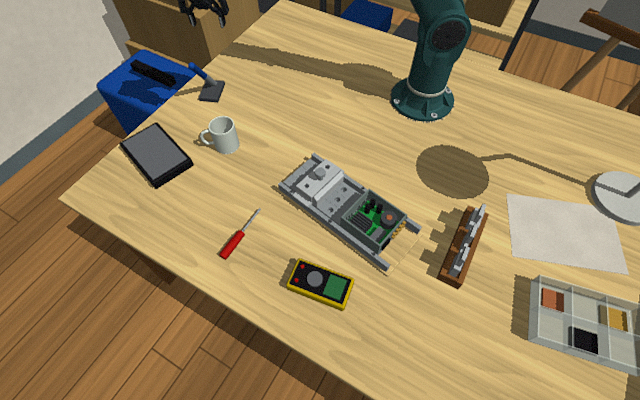

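View pics/top0.png

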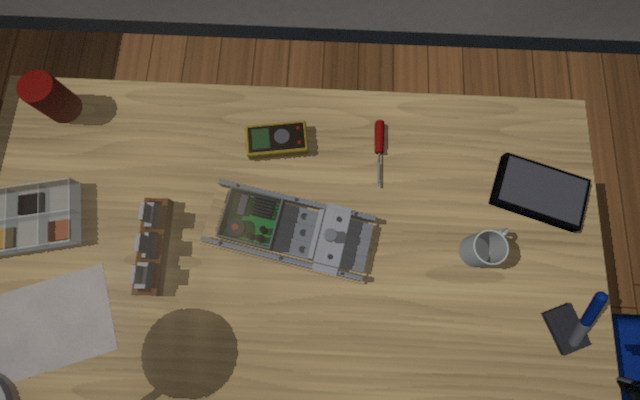

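The scene view shows the carriage with the pin at about (320,172) and the green-board amplifier at (372,215). The rack with its three plates is at (462,245). In the top view the rack is at (150,245), the carriage at (333,240), the amplifier at (250,218), and the mug, multimeter and screwdriver are clear of the cradle axis. Next I measure these with depth and colour masks.

Run:
```python
from h import *
for n in('top','scene'):
    f=dict(np.load(n+'0.npz')); P=cloud(f); print(n)
    X,Y,Z=P[...,0],P[...,1],P[...,2]
    hsv=cv2.cvtColor(f['img'],cv2.COLOR_RGB2HSV)
    box=lambda u0,u1,v0,v1:(np.mgrid[:400,:640][1]>=u0)&(np.mgrid[:400,:640][1]<u1)&(np.mgrid[:400,:640][0]>=v0)&(np.mgrid[:400,:640][0]<v1)
    roi=(X>.25)&(X<.65)&(Y>-.3)&(Y<.5)
    print(np.histogram(Z[roi&(Z>.02)],bins=np.arange(.02,.16,.004)))
    def rect(name,m,k=1):
        nn,lab,st,c=cv2.connectedComponentsWithStats(m.astype(np.uint8))
        for i in range(1,nn):
            if st[i,4]>=25:
                q=np.c_[X[lab==i],Y[lab==i]].astype(np.float32)
                r=cv2.minAreaRect(q*1000)
                print(name,st[i,4],'px',np.round(c[i]),'c',np.round(r[0],1),'size',np.round(r[1],1),'ang',round(r[2],1),'z',np.round(np.median(Z[lab==i]),4))
    rect('carr75',roi&(abs(Z-.075)<.004))
    rect('rail42',roi&(abs(Z-.042)<.004))
    rect('z80',roi&(Z>.08)&(Z<.125))
```

```text
top
(array([ 134,  264, 2160, 1044, 1619, 1351,  654,  322,  350,  194,  231,
        677,  476,  954,  904,  319,   53,   47,   42,   45,   84,  244,
        103,    0,    0,    0,    0,    0,    0,    0,    0,    0,    0,
          0]), array([0.02 , 0.024, 0.028, 0.032, 0.036, 0.04 , 0.044, 0.048, 0.052,
       0.056, 0.06 , 0.064, 0.068, 0.072, 0.076, 0.08 , 0.084, 0.088,
       0.092, 0.096, 0.1  , 0.104, 0.108, 0.112, 0.116, 0.12 , 0.124,
       0.128, 0.132, 0.136, 0.14 , 0.144, 0.148, 0.152, 0.156]))
carr75 29 px [264. 198.] c [617.6  48.1] size [47.9  3.3] ang 78.6 z 0.0729
carr75 30 px [148. 214.] c [565.8 315.6] size [ 7.4 39. ] ang 80.4 z 0.0755
carr75 1417 px [330. 237.] c [ 534.  -112.4] size [ 71.2 130.4] ang 78.8 z 0.0759
carr75 29 px [140. 275.] c [424.6 312.2] size [38.   2.8] ang 3.6 z 0.0752
rail42 347 px [290. 198.] c [630.8   2.9] size [219.9  14.4] ang 79.8 z 0.0429
rail42 721 px [152. 249.] c [496.6 317.6] size [234.8  60.9] ang 0.9 z 0.0395
rail42 590 px [257. 223.] c [570.7  77.9] size [110.3 106. ] ang 79.2 z 0.0396
rail42 37 px [156. 216.] c [567.6 311.7] 
[... 2202 characters left out ...]
e [67.7 12.6] ang 0.2 z 0.039
rail42 38 px [370. 231.] c [594.1  83.2] size [15.1 32.3] ang 79.1 z 0.0393
rail42 139 px [450. 255.] c [551.6 298.6] size [126.8  18.7] ang 0.4 z 0.0392
rail42 54 px [472. 249.] c [510.1 340.7] size [51.7 13.5] ang 1.6 z 0.0392
rail42 65 px [465. 267.] c [566.1 341.9] size [61.1 13.8] ang 0.9 z 0.039
rail42 42 px [457. 279.] c [610.4 331.2] size [16.7 38.2] ang 16.4 z 0.0391
z80 97 px [320. 172.] c [ 532.6 -114. ] size [32.  25.4] ang 30.1 z 0.1067
z80 89 px [480. 211.] c [426.5 316.5] size [40.9 10.2] ang 1.1 z 0.1032
z80 91 px [472. 232.] c [496.4 317.5] size [41.2 10.1] ang 1.0 z 0.1036
z80 102 px [463. 255.] c [567.9 319.5] size [41.7 10.4] ang 1.6 z 0.1036
```

Run:
```python
from h import *
a=np.radians(79.0); d=np.array([np.cos(a),np.sin(a)]); e=np.array([d[1],-d[0]]); o=np.array([.533,-.113])
for n in('top','scene'):
    f=dict(np.load(n+'0.npz')); P=cloud(f); 
    S=(P[...,:2]-o)@d; E_=(P[...,:2]-o)@e; Z=P[...,2]
    print(n,'cloud carr rear/front of top:',np.percentile(S[(abs(Z-.075)<.004)&(abs(E_)<.06)&(S<.06)],[0.5,2,98,99.5]).round(4))
    m=(abs(Z-.080)<.004)&(abs(E_)<.05)&(S>.07)&(S<.2)
    print('amp rim front s:',np.percentile(S[m],[0,1,5,20]).round(4), m.sum())
    for w in(-.045,-.02,0,.02,.045):
        k=(abs(E_-w)<.004)&(S>.02)&(S<.22); i=np.argsort(S[k]); print(w,[(round(x*1000),round(z*1000)) for x,z in zip(S[k][i][::4],Z[k][i][::4])])
    for q in(-1,1):
        m=(abs(Z-.042)<.003)&(abs(E_-.074*q)<.012)
        print('rail',q,np.median(E_[m]),np.polyfit(S[m],E_[m],1))
    m=(abs(Z-.08)<.004)&(S>.1)&(abs(E_)<.07); print('amp e',np.percentile(E_[m],[1,99]))
```

```text
top cloud carr rear/front of top: [-0.3914 -0.3293  0.033   0.0352]
amp rim front s: [0.1283 0.1283 0.1285 0.1289] 87
-0.045 [(21, 76), (23, 77), (25, 77), (28, 74), (31, 75), (33, 74), (36, 71), (38, 65), (42, 32), (45, 30), (48, 32), (51, 29), (55, 17), (59, 20), (62, 15), (65, 18), (68, 29), (71, 30), (73, 33), (77, 29), (79, 32), (82, 30), (85, 31), (88, 31), (91, 32), (94, 31), (97, 33), (100, 32), (103, 32), (106, 32), (109, 31), (112, 30), (114, 30), (117, 29), (120, 32), (123, 32), (127, 32), (129, 55), (129, 68), (129, 47), (130, 81), (139, 41), (143, 38), (145, 40), (148, 39), (151, 40), (151, 71), (152, 40), (154, 62), (156, 67), (158, 68), (161, 69), (164, 69), (166, 70), (171, 38), (175, 42), (176, 39), (177, 65), (178, 68), (180, 51), (181, 56), (185, 66), (187, 69), (190, 71), (196, 37), (200, 39), (202, 42), (205, 39), (206, 52), (208, 69), (210, 39), (210, 62), (212, 63), (214, 67), (216, 66), (219, 67)]
-0.02 [(20, 79), (23, 75), (27, 63), (28, 74), (31, 76), (34, 75), (37, 69), (40, 66), (45, 28), (48, 30), (51, 32), (54, 29), (57, 30), (60, 33), (63, 30), (65, 31)
[... 4675 characters left out ...]
3), (175, 66), (178, 69), (182, 69), (186, 64), (191, 73), (195, 67), (197, 61), (198, 50), (202, 39), (205, 35), (209, 39), (217, 55)]
0.045 [(20, 74), (24, 74), (30, 77), (31, 75), (35, 69), (38, 64), (39, 40), (39, 52), (40, 37), (40, 28), (47, 33), (50, 30), (57, 30), (62, 26), (65, 29), (78, 29), (85, 30), (89, 31), (94, 32), (98, 32), (102, 32), (105, 28), (110, 29), (114, 28), (131, 74), (132, 72), (150, 70), (153, 68), (157, 68), (162, 73), (166, 65), (169, 70), (173, 69), (177, 68), (180, 60), (186, 73), (190, 73), (193, 65), (197, 64), (216, 55)]
rail -1 -0.07292822580791151 [-0.0028766  -0.07245687]
rail 1 0.07485382009571508 [0.00114432 0.07432032]
amp e [-0.06160207  0.06366883]
```

```bash
cat >> h.py <<'E'
from scipy.spatial.transform import Rotation as Ro
A=np.radians(79.0); D=np.array([np.cos(A),np.sin(A)]); EX=np.array([D[1],-D[0]]); O=np.array([.533,-.113])
def w(s,e=0): return O+s*D+e*EX
def go(xyz,yaw,st=None):
    "shift in cm and turn in deg from the present pose; yaw = world angle of tool y, deg"
    st=st or telemetry.observe(); R=np.array(st['tool_rot']); p=np.array(st['eef_pos'])
    a=np.radians(yaw); y=np.array([np.cos(a),np.sin(a),0]); z=np.array([0,0,-1.]); G=np.c_[np.cross(y,z),y,z]
    print('dp',np.round(R.T@(np.array(xyz)-p)*100,2),'rot',np.round(np.degrees(Ro.from_matrix(R.T@G).as_rotvec()),1))
def stat():
    s=telemetry.observe(); p=np.array(s['eef_pos']); q=p[:2]-O
    print('t',round(s['time'],2),'p',p.round(4),'s,e',(q@D).round(4),(q@EX).round(4),'yaw',np.degrees(np.arctan2(*np.array(s['tool_rot'])[[1,0],1])).round(1),'F',np.round(s['ft_force'],1),'w',round(s['width'],4))
E
python3 - <<'E'
from h import *
for n in('top','scene'):
    f=dict(np.load(n+'0.npz')); P=cloud(f); X,Y,Z=[P[...,i] for i in range(3)]
    for cx in(.425,.496,.567):
        m=(abs(X-cx)<.027)&(abs(Y-.318)<.02)&(Z>.055)&(Z<.07); m2=(abs(X-cx)<.027)&(abs(Y-.318)<.02)&(Z>.095)
        print(n,cx,m.sum(),'body y',np.percentile(Y[m],[2,98]).round(4),'z',np.median(Z[m]).round(3),'tab y',np.percentile(Y[m2],[3,97]).round(4),'x',np.percentile(X[m2],[2,98]).round(4))
    c=(X>.4)&(X<.75)&(Y<-.3)&(Y>-.7)&(Z>.06); print('mug',X[c].mean(),Y[c].mean(),Z[c].max())
stat(); go([*w(-.085),.15],-11)
E
```

```text
top 0.425 189 body y [0.3033 0.3284] z 0.065 tab y [0.3112 0.3221] x [0.407  0.4438]
top 0.496 87 body y [0.312  0.3228] z 0.064 tab y [0.3124 0.3224] x [0.4764 0.5147]
top 0.567 117 body y [0.31   0.3264] z 0.065 tab y [0.3148 0.3245] x [0.5473 0.586 ]
mug 0.49612461158882426 -0.5254595443657448 0.19414112330480293
scene 0.425 98 body y [0.3034 0.3292] z 0.065 tab y [0.3116 0.3214] x [0.4064 0.4461]
scene 0.496 31 body y [0.3123 0.3224] z 0.064 tab y [0.3128 0.3224] x [0.4767 0.5162]
scene 0.567 67 body y [0.3104 0.3285] z 0.065 tab y [0.3145 0.3243] x [0.5481 0.5884]
mug 0.5112185375358077 -0.5050410361494951 0.1907180960734225
t 0.1 p [ 0.2992 -0.6596  0.2382] s,e -0.5812 -0.1252 yaw -65.6 F [-0.9 -0.8 -0.3] w 0.0854
dp [ 38.95 -33.17   8.89] rot [ -0.1  -0.  -54.6]
```

>>> arm_command(dp=[[4, -3.5, 0], [8, -7, 0], [13, -11, 0], [18, -15.5, 0], [23, -20, 0]], delta_rot=[[0, 0, -8], [0, 0, -16], [0, 0, -24], [0, 0, -32], [0, 0, -40]], hand=[0, -1, -1, -1, -1])

```text
time: 0.72
eef_pos: [0.422, -0.3905, 0.2384]
tool_rot: [[0.428, 0.904, -0.001], [0.904, -0.428, 0.002], [0.001, -0.002, -1.0]]
ft_force: [1.4, -0.7, -0.1]
width: 0.0004
```

```bash
python3 -c "
from h import *
stat(); go([*w(-.085),.15],-11)"
```

```text
t 0.72 p [ 0.422  -0.3905  0.2384] s,e -0.2936 -0.056 yaw -25.3 F [ 1.4 -0.7 -0.1] w 0.0004
dp [21.58  0.27  8.87] rot [ -0.1  -0.1 -14.3]
```

>>> arm_command(dp=[[5, 0.1, 0], [10, 0.2, 1], [15, 0.2, 3], [19, 0.3, 6], [21.6, 0.3, 8.9]], delta_rot=[[0, 0, -4], [0, 0, -8], [0, 0, -12], [0, 0, -14.3], [0, 0, -14.3]], hand=[-1, -1, -1, -1, -1])

```text
time: 1.35
eef_pos: [0.518, -0.194, 0.1489]
tool_rot: [[0.189, 0.982, -0.0], [0.982, -0.189, 0.003], [0.003, -0.001, -1.0]]
ft_force: [-0.8, -0.4, 0.1]
width: 0.0001
```

```bash
python3 -c "
from h import *
stat(); go([*w(-.075),.056],-11)"
```

```text
t 1.35 p [ 0.518  -0.194   0.1489] s,e -0.0824 0.0007 yaw -10.9 F [-0.8 -0.4  0.1] w 0.0001
dp [ 0.71 -0.06  9.29] rot [-0.1 -0.2  0.1]
```

>>> arm_command(dp=[[-0.3, -0.1, 4], [-0.3, -0.1, 7.5], [-0.3, -0.1, 9.3], [0.7, -0.1, 9.3], [1.7, -0.1, 9.3]], delta_rot=[[0, 0, 0], [0, 0, 0], [0, 0, 0], [0, 0, 0], [0, 0, 0]], hand=[-1, -1, -1, -1, -1])

```text
time: 1.98
eef_pos: [0.5213, -0.1762, 0.0569]
tool_rot: [[0.189, 0.982, 0.002], [0.982, -0.189, 0.003], [0.003, 0.001, -1.0]]
ft_force: [-0.0, 0.3, 0.6]
width: -0.0
```

```bash
python3 -c "
from h import *
stat(); f=grab_frame('scene'); save('p1.png',f); P=cloud(f);q=(P[...,:2]-O)@D;m=(P[...,2]>.1)&(P[...,2]<.116)&(abs(q)<.1)&(abs((P[...,:2]-O)@EX)<.02);print(P[m].mean(0) if m.any() else 0)"
```

```text
t 1.98 p [ 0.5213 -0.1762  0.0569] s,e -0.0643 0.0005 yaw -10.9 F [-0.   0.3  0.6] w -0.0
[ 0.53389899 -0.12719419  0.10701763]
```

>>> arm_command(dp=[[1, 0, 0], [2, 0, 0], [3, 0, 0], [4, 0, 0], [5, 0, 0]], delta_rot=[[0, 0, 0], [0, 0, 0], [0, 0, 0], [0, 0, 0], [0, 0, 0]], hand=[-1, -1, -1, -1, -1])

```text
time: 2.65
eef_pos: [0.5316, -0.1247, 0.0575]
tool_rot: [[0.187, 0.982, 0.003], [0.982, -0.187, 0.004], [0.004, 0.002, -1.0]]
ft_force: [0.3, -2.2, 1.4]
width: -0.0004
```

>>> arm_command(dp=[[0.5, 0, 0], [1, 0, 0], [1.5, 0, 0], [2, 0, 0], [2.3, 0, 0]], delta_rot=[[0, 0, 0], [0, 0, 0], [0, 0, 0], [0, 0, 0], [0, 0, 0]], hand=[-1, -1, -1, -1, -1])

```text
time: 3.28
eef_pos: [0.5359, -0.1017, 0.0575]
tool_rot: [[0.186, 0.982, 0.003], [0.982, -0.186, 0.004], [0.004, 0.002, -1.0]]
ft_force: [0.9, -3.7, 0.2]
width: 0.0001
```

```bash
cat >> h.py <<'E'
def carr(n):
    f=grab_frame(n); P=cloud(f); S=(P[...,:2]-O)@D; E_=(P[...,:2]-O)@EX; Z=P[...,2]
    k=(abs(E_)<.018)&(S>-.03)&(S<.12)
    h=k&(Z>.085)&(Z<.112)&(S>S[k&(abs(Z-.08)<.03)].min()+.01)
    t=(abs(Z-.0755)<.003)&(abs(E_)<.06)&(abs(E_)>.02)&(S<.125)&(S>-.06)
    print(n,'top s',np.percentile(S[t],[1,99]).round(4),'head n',h.sum(),'z',np.percentile(Z[h],[10,50,90]).round(4) if h.any() else 0,'s',S[h].mean().round(4) if h.any() else 0)
    return f
E
python3 -c "
from h import *
stat(); save('p2.png',carr('scene')); save('p2t.png',carr('top'))"
```

```text
t 3.27 p [ 0.5359 -0.1017  0.0575] s,e 0.0116 0.0007 yaw -10.7 F [ 0.9 -3.7  0.2] w 0.0001
scene top s [0.0228 0.0898] head n 130 z [0.0963 0.1061 0.1091] s 0.0509
top top s [0.0609 0.0919] head n 11 z [0.1068 0.1083 0.1089] s 0.0726
```

>>> arm_command(dp=[[0.3, 0, 0], [0.6, 0, 0], [0.8, 0, 0], [1.0, 0, 0], [1.1, 0, 0]], delta_rot=[[0, 0, 0], [0, 0, 0], [0, 0, 0], [0, 0, 0], [0, 0, 0]], hand=[-1, -1, -1, -1, -1])

```text
time: 4.0
eef_pos: [0.5373, -0.0914, 0.0575]
tool_rot: [[0.186, 0.982, 0.002], [0.982, -0.186, 0.003], [0.003, 0.001, -1.0]]
ft_force: [1.2, -4.9, 0.3]
width: -0.0001
```

```bash
python3 -c "
from h import *
stat(); save('p3.png',carr('scene')); "
```

```text
t 4.0 p [ 0.5373 -0.0914  0.0575] s,e 0.022 0.0001 yaw -10.7 F [ 1.2 -4.9  0.3] w -0.0001
scene top s [0.0328 0.1006] head n 126 z [0.0897 0.0937 0.1   ] s 0.0596
```

The head's top has gone from 0.107 to 0.094 m, so the pin has dropped. I'll push gently on to the stop.

>>> arm_command(dp=[[0.1, 0, 0], [0.2, 0, 0], [0.3, 0, 0]], delta_rot=[[0, 0, 0], [0, 0, 0], [0, 0, 0]], hand=[-1, -1, -1])

```text
time: 4.42
eef_pos: [0.5373, -0.0912, 0.0575]
tool_rot: [[0.189, 0.982, 0.0], [0.982, -0.189, 0.0], [0.0, 0.0, -1.0]]
ft_force: [-1.1, -8.4, 0.2]
width: -0.0002
```

>>> arm_command(dp=[[-1.5, 0, 0], [-2, 0, -4], [-2, 0, -9], [2, 0, -11], [7, 0, -11]], delta_rot=[[0, 0, 0], [0, 0, 0], [0, 0, 0], [0, 0, 0], [0, 0, 5]], hand=[-1, -1, -1, -0.3, -0.3])

```text
time: 5.05
eef_pos: [0.552, -0.0224, 0.1697]
tool_rot: [[0.279, 0.96, 0.005], [0.96, -0.279, 0.001], [0.003, 0.005, -1.0]]
ft_force: [0.5, 0.5, 0.1]
width: 0.0298
```

```bash
python3 -c "
from h import *
stat(); go([.568,.3195,.16],-89);carr('top')"
```

```text
t 5.05 p [ 0.552  -0.0224  0.1697] s,e 0.0926 0.0014 yaw -16.2 F [0.5 0.5 0.1] w 0.0298
dp [33.27 -8.01  1.03] rot [ 0.1 -0.3 72.8]
top top s [0.0339 0.0739] head n 13 z [0.092  0.0942 0.0962] s 0.0578
```

>>> arm_command(dp=[[5, -1, -1], [10, -2, -1], [15, -3.5, -1], [20, -5, -1], [25, -6, -1]], delta_rot=[[0, 0, 9], [0, 0, 18], [0, 0, 27], [0, 0, 36], [0, 0, 45]], hand=[-0.3, -0.3, -0.3, -0.3, -0.3])

```text
time: 5.72
eef_pos: [0.5613, 0.248, 0.1811]
tool_rot: [[0.873, 0.488, 0.005], [0.488, -0.873, 0.009], [0.009, -0.006, -1.0]]
ft_force: [0.9, -0.3, -0.1]
width: 0.0299
```

```bash
python3 -c "
from h import *
stat(); go([.568,.3195,.17],-89)"
```

```text
t 5.72 p [0.5613 0.248  0.1811] s,e 0.3598 -0.0411 yaw -60.8 F [ 0.9 -0.3 -0.1] w 0.0299
dp [ 4.06 -5.9   1.18] rot [-0.4 -0.4 28.2]
```

>>> arm_command(dp=[[2, -3, 0], [4.1, -5.9, 0.5], [4.1, -5.9, 1], [4.1, -5.9, 1.2]], delta_rot=[[0, 0, 9], [0, 0, 18], [-0.4, -0.4, 28.2], [-0.4, -0.4, 28.2]], hand=[-0.3, -0.3, -0.3, -0.3])

```text
time: 6.22
eef_pos: [0.5672, 0.3208, 0.1689]
tool_rot: [[1.0, 0.022, -0.001], [0.022, -1.0, 0.001], [-0.001, -0.001, -1.0]]
ft_force: [-0.4, -0.9, 0.9]
width: 0.0299
```

```bash
python3 -c "
from h import *
stat(); go([.568,.3195,.079],-89)
f=grab_frame('wrist'); save('w1.png',f); print(f['fx'],f['cx'],f['cy'])"
```

```text
t 6.22 p [0.5672 0.3208 0.1689] s,e 0.4324 -0.0492 yaw -88.7 F [-0.4 -0.9  0.9] w 0.0299
dp [0.09 0.14 8.99] rot [-0.   0.1  0.3]
309.70691628693146 320.79889168554377 199.87837328091535
```

View pics/w1.png

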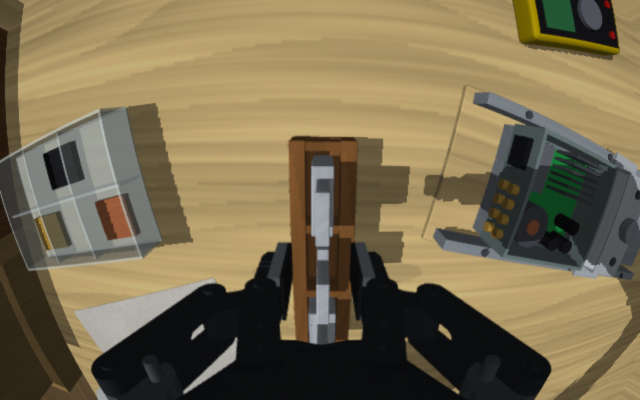

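The wrist view shows the fingers at columns 285 and 358 on either side of the tab line at column 322. The plates' rows are less clear, so I check them by projection before descending.

```bash
python3 -c "
from h import *
f=grab_frame('wrist'); T=f['camera_from_world']; print(np.linalg.inv(T).round(3))
for p in [(.568,.3195,.105),(.588,.3195,.105),(.548,.3195,.105),(.496,.317,.105),(.567,.3208,.161),(.578,.306,.161)]:
    c=T[:3,:3]@p+T[:3,3]; r=np.hypot(*c[:2]); t=np.arctan2(r,c[2]); print(p,(f['cx']+f['fx']*t*c[0]/r).round(),(f['cy']+f['fx']*t*c[1]/r).round())
"
```

```text
[[ 0.022 -0.955 -0.296  0.643]
 [-1.    -0.021 -0.006  0.321]
 [-0.001  0.297 -0.955  0.304]
 [ 0.     0.     0.     1.   ]]
(0.568, 0.3195, 0.105) 321.0 218.0
(0.588, 0.3195, 0.105) 322.0 190.0
(0.548, 0.3195, 0.105) 321.0 244.0
(0.496, 0.317, 0.105) 323.0 303.0
(0.567, 0.3208, 0.161) 319.0 257.0
(0.578, 0.306, 0.161) 349.0 238.0
```

Projection puts the tab at rows 190–244, which matches the bright tab in the picture. Descending and gripping.

>>> arm_command(dp=[[0.1, 0.1, 4], [0.1, 0.1, 7], [0.1, 0.1, 9], [0.1, 0.1, 9], [0.1, 0.1, 9]], delta_rot=[[0, 0, 0.3], [0, 0, 0.3], [0, 0, 0.3], [0, 0, 0.3], [0, 0, 0.3]], hand=[-0.3, -0.3, -0.3, -0.3, -1], newtons=50)

```text
time: 6.95
eef_pos: [0.5696, 0.3183, 0.0802]
tool_rot: [[1.0, 0.015, 0.001], [0.015, -1.0, 0.001], [0.001, -0.001, -1.0]]
ft_force: [0.1, -0.3, -0.4]
width: 0.0126
```

>>> arm_command(dp=[[0, 0, 0], [0, 0, 0], [0, 0, -1], [0, 0, -4], [0, 0, -8]], delta_rot=[[0, 0, 0], [0, 0, 0], [0, 0, 0], [0, 0, 0], [0, 0, 0]], hand=[-1, -1, -1, -1, -1])

```text
time: 7.58
eef_pos: [0.5688, 0.3178, 0.1608]
tool_rot: [[1.0, 0.015, -0.001], [0.015, -1.0, 0.0], [-0.001, -0.0, -1.0]]
ft_force: [-0.2, 0.7, -1.3]
width: 0.009
```

```bash
python3 -c "
from h import *
stat(); 
go([*w(.119),.195],-101)"
```

```text
t 7.58 p [0.5688 0.3178 0.1608] s,e 0.4297 -0.0471 yaw -89.1 F [-0.2  0.7 -1.3] w 0.009
dp [-1.79 31.37 -3.43] rot [-0.   0.1 11.9]
```

>>> arm_command(dp=[[0, 2, -3.4], [-0.3, 7, -4], [-0.7, 12, -4], [-1, 18, -4], [-1.3, 23, -4]], delta_rot=[[0, 0, 0], [0, 0, 3], [0, 0, 6], [0, 0, 9], [0, 0, 11.9]], hand=[-1, -1, -1, -1, -1])

```text
time: 8.2
eef_pos: [0.5591, 0.0851, 0.2017]
tool_rot: [[0.981, -0.194, -0.0], [-0.194, -0.981, 0.0], [-0.0, 0.0, -1.0]]
ft_force: [0.3, -0.5, -2.5]
width: 0.0094
```

```bash
python3 -c "
from h import *
stat(); go([*w(.119),.195],-101)"
```

```text
t 8.2 p [0.5591 0.0851 0.2017] s,e 0.1994 -0.0122 yaw -101.2 F [ 0.3 -0.5 -2.5] w 0.0094
dp [1.24 8.04 0.67] rot [ 0.   0.  -0.2]
```

Before covering the gap, I'll measure it from here with the scene and top cameras.

Run:
```python
from h import *
for n in('scene','top'):
    f=carr(n); save('g_'+n+'.png',f); P=cloud(f); S=(P[...,:2]-O)@D; E_=(P[...,:2]-O)@EX; Z=P[...,2]
    c=(S>.09)&(S<.14)&(abs(E_)<.055)
    for lo,hi in((.02,.035),(.035,.06),(.06,.068),(.068,.076),(.077,.084)):
        m=c&(Z>lo)&(Z<hi); print(n,lo,m.sum(),np.sort(S[m])[::max(1,m.sum()//14)].round(4)*1000 if m.any() else '')
    # held plate
    h=(S>.15)&(S<.25)&(abs(E_+.012)<.04)&(Z>.12)&(Z<.182); 
    if h.any(): print('plate z',np.percentile(Z[h],[1,99]).round(4),'s',np.percentile(S[h],[2,50,98]).round(4),'e',np.percentile(E_[h],[2,98]).round(4))
f=grab_frame('wrist'); save('w2.png',f)
```

```text
scene top s [0.0331 0.1002] head n 89 z [0.0894 0.0932 0.0949] s 0.0696
scene 0.02 108 [107.  107.5 107.8 108.  108.5 108.8 109.3 110.4 110.9 111.3 112.5 131.3
 132.4 133.3 134.3 135.5]
scene 0.035 212 [106.3 107.2 107.5 107.7 107.9 108.  108.5 131.  131.4 131.6 131.8 132.1
 132.6 137.3 139.8]
scene 0.06 104 [ 91.6 102.5 103.9 104.6 105.2 105.9 106.3 106.7 107.2 107.6 108.1 131.2
 131.7 132.  132.2]
scene 0.068 200 [ 90.   92.   92.6  93.   96.3  98.   98.8  99.8 100.8 102.  103.1 104.7
 131.3 131.8 132.6]
scene 0.077 60 [ 91.6  97.4  97.8 128.  128.9 129.2 129.5 129.8 130.1 130.6 130.8 131.2
 131.5 132.  132.3]
plate z [0.1327 0.1813] s [0.1922 0.2081 0.2094] e [-0.0398  0.0167]
top top s [0.0345 0.101 ] head n 132 z [0.0924 0.0946 0.0966] s 0.069
top 0.02 293 [112.8 114.2 115.4 116.6 117.7 118.7 119.8 120.9 122.  123.1 124.4 125.4
 126.6 127.7 128.7]
top 0.035 79 [114.  128.3 128.5 128.5 128.6 128.7 128.7 128.8 128.8 128.9 128.9 129.
 129.1 129.2 139.3 139.8]
top 0.06 95 [ 94.8  95.3  95.7  95.9 105.  105.9 106.4 106.9 107.2 107.8 108.1 108.5
 128.4 128.6 128.8 128.9]
top 0.068 232 [ 90.1  91.5  93.4  95.8  97.1  98.7  99.6 100.6 101.4 102.3 103.3 104.2
 105.2 128.6 128.9]
top 0.077 119 [ 90.2  90.8  92.5  96.4 128.2 128.9 129.1 129.6 129.9 130.3 130.7 131.2
 131.5 132.  132.4]
plate z [0.1328 0.1809] s [0.1813 0.1821 0.196 ] e [-0.0434 -0.0125]
```

View pics/w2.png

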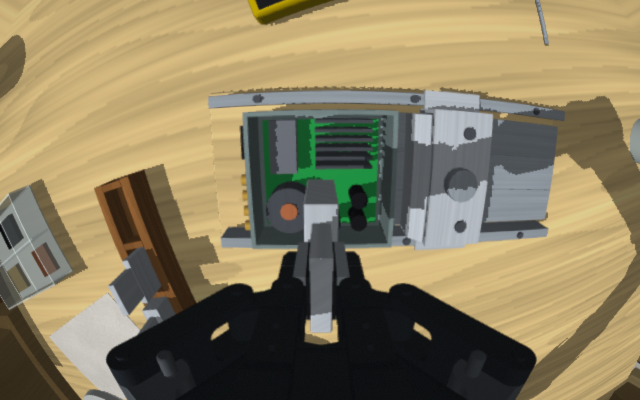

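View pics/g_scene.png

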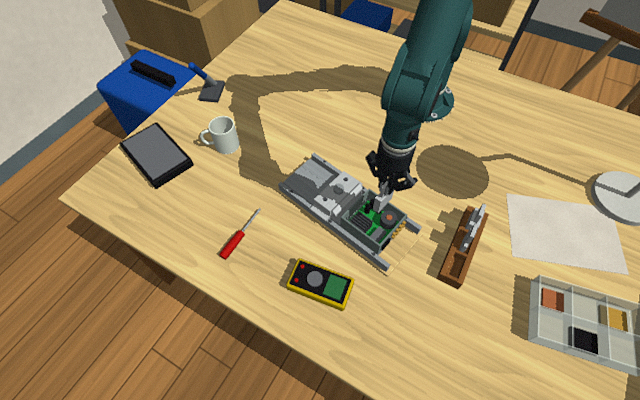

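In the wrist view the plate hangs at (320,230) over the amplifier, and the gap runs along column 403 from row 112 to 235. The scene view shows the same. The gap is 20.8 mm (jaw at s = 0.108, case at 0.1288), so the 18 mm plate belongs in it. The held plate's measured faces look about 28 mm apart, so I check which plate this is and whether it is tilted.

Run:
```python
from h import *
for n in('scene','top'):
    f=grab_frame(n); P=cloud(f); S=(P[...,:2]-O)@D; E_=(P[...,:2]-O)@EX; Z=P[...,2]
    for lo in np.arange(.12,.20,.008):
        m=(S>.16)&(S<.24)&(abs(E_+.012)<.045)&(Z>lo)&(Z<lo+.008)
        if m.any(): print(n,lo.round(3),m.sum(),'s',np.percentile(S[m],[2,25,50,75,98]).round(4),'e',np.percentile(E_[m],[2,98]).round(4))
    r=(P[...,0]>.38)&(P[...,0]<.62)&(abs(P[...,1]-.318)<.02)&(Z>.09)&(Z<.11)
    print('tabs left x',np.unique(P[...,0][r].round(2),return_counts=True)[0])
```

```text
scene 0.128 12 s [0.1914 0.1972 0.2052 0.2069 0.2076] e [-0.0294  0.0159]
scene 0.136 27 s [0.1897 0.2029 0.2064 0.2067 0.2073] e [-0.0367  0.0167]
scene 0.144 29 s [0.1908 0.2009 0.2063 0.2066 0.207 ] e [-0.0412  0.0174]
scene 0.152 24 s [0.1926 0.1994 0.2063 0.2068 0.2075] e [-0.0415  0.0163]
scene 0.16 30 s [0.1895 0.2002 0.2065 0.2068 0.2074] e [-0.0383  0.0169]
scene 0.168 22 s [0.1918 0.1983 0.2063 0.2067 0.2073] e [-0.0196  0.0166]
scene 0.176 26 s [0.1905 0.1981 0.2054 0.2069 0.2074] e [-0.0138  0.0165]
scene 0.184 44 s [0.1899 0.194  0.2002 0.2029 0.2064] e [-0.0045  0.0174]
scene 0.192 15 s [0.1889 0.1967 0.201  0.2044 0.2126] e [-0.0046  0.0076]
scene 0.2 28 s [0.1807 0.193  0.2031 0.2093 0.2159] e [-0.0114  0.0065]
tabs left x [0.41 0.42 0.43 0.44 0.45 0.48 0.49 0.5  0.51 0.52]
top 0.128 5 s [0.1928 0.1929 0.193  0.1936 0.2079] e [-0.0435 -0.0243]
top 0.136 15 s [0.1921 0.1927 0.1929 0.1931 0.1987] e [-0.0442 -0.0119]
top 0.144 16 s [0.1923 0.1927 0.1929 0.1932 0.2037] e [-0.0443 -0.0163]
top 0.152 17 s [0.1921 0.1928 0.1929 0.1933 0.2062] e [-0.0442 -0.014 ]
top 0.16 15 s [0.1924 0.1925 0.1927 0.1929 0.207 ] e [-0.0442 -0.017 ]
top 0.168 18 s [0.1923 0.1927 0.1928 0.1931 0.204 ] e [-0.0444 -0.016 ]
top 0.176 16 s [0.1921 0.1926 0.1927 0.1939 0.2069] e [-0.0443 -0.0176]
top 0.184 64 s [0.1924 0.1949 0.1975 0.2039 0.2089] e [-0.044  -0.0214]
top 0.192 10 s [0.1916 0.1963 0.1968 0.1971 0.2028] e [-0.0343 -0.02  ]
top 0.2 15 s [0.187  0.1923 0.1964 0.1968 0.1998] e [-0.0342 -0.0182]
tabs left x []
```

Upright, and it is the right plate: the earlier frames were taken while the arm was still moving. Going above the gap.

>>> arm_command(dp=[[0.6, 3, 0.5], [1.2, 6, 1], [1.3, 8.1, 1.5], [1.3, 8.1, 1.7], [1.3, 8.1, 1.7]], delta_rot=[[0, 0, 0], [0, 0, 0], [0, 0, 0], [0, 0, 0], [0, 0, 0]], hand=[-1, -1, -1, -1, -1])

```text
time: 9.07
eef_pos: [0.5572, 0.0087, 0.1843]
tool_rot: [[0.982, -0.188, -0.0], [-0.188, -0.982, 0.003], [-0.001, -0.003, -1.0]]
ft_force: [-1.2, 0.1, -1.4]
width: 0.0091
```

>>> arm_command(dp=[[0, 0, 0], [0, 0, 0]], delta_rot=[[0, 0, 0], [0, 0, 0]], hand=[-1, -1])

```text
time: 9.32
eef_pos: [0.5575, 0.0103, 0.1844]
tool_rot: [[0.983, -0.186, 0.0], [-0.186, -0.983, 0.003], [-0.0, -0.003, -1.0]]
ft_force: [0.3, 0.5, -1.4]
width: 0.0095
```

```bash
cat > held.py <<'E'
from h import *
stat()
for n in('top','scene','top'):
    f=grab_frame(n); P=cloud(f); S=(P[...,:2]-O)@D; E_=(P[...,:2]-O)@EX; Z=P[...,2]
    z0=telemetry.observe()['eef_pos'][2]-.069
    for lo in z0+np.array([.0,.015,.03,.045]):
        m=(S>.09)&(S<.15)&(abs(E_)<.045)&(Z>max(lo,.086))&(Z<lo+.015)
        if m.sum()>3: print(n,lo.round(3),m.sum(),'s',np.percentile(S[m],[2,25,50,75,98]).round(4),'e',np.percentile(E_[m],[1,99]).round(4))
    m=(abs(Z-.070)<.004)&(abs(E_)<.055)&(S>.12)&(S<.135); print(n,'amp face',np.median(S[m]).round(4),m.sum())
stat()
E
python3 held.py
```

```text
t 9.32 p [0.5575 0.0103 0.1844] s,e 0.1257 0.0006 yaw -100.7 F [ 0.3  0.5 -1.4] w 0.0095
top 0.115 19 s [0.1179 0.118  0.1182 0.1188 0.1303] e [-0.0316  0.0035]
top 0.13 20 s [0.1178 0.1179 0.1181 0.1235 0.1345] e [-0.0318  0.0001]
top 0.145 22 s [0.1176 0.1177 0.1179 0.1183 0.1309] e [-0.0316 -0.0018]
top 0.16 72 s [0.1175 0.1194 0.1228 0.1294 0.1344] e [-0.0317 -0.0089]
top amp face 0.1289 6
scene 0.115 48 s [0.1197 0.1304 0.1342 0.1348 0.1357] e [-0.0295  0.0292]
scene 0.13 56 s [0.1195 0.1315 0.1344 0.1347 0.1354] e [-0.0281  0.0298]
scene 0.145 60 s [0.1177 0.13   0.1341 0.1346 0.1352] e [-0.0275  0.0295]
scene 0.16 63 s [0.1172 0.1232 0.1292 0.133  0.1351] e [0.     0.0292]
scene amp face 0.1317 34
top 0.115 22 s [0.1169 0.1171 0.1172 0.1173 0.1301] e [-0.0316  0.008 ]
top 0.13 20 s [0.1168 0.1171 0.1172 0.1182 0.1305] e [-0.0317  0.0001]
top 0.145 23 s [0.1167 0.117  0.1172 0.1188 0.1311] e [-0.0317 -0.0026]
top 0.16 69 s [0.1167 0.1191 0.1227 0.1291 0.1339] e [-0.0316 -0.0091]
top amp face 0.1287 6
t 9.47 p [0.5573 0.0091 0.1844] s,e 0.1245 0.0005 yaw -100.8 F [-0.2  0.1 -1.1] w 0.0091
```

>>> arm_command(dp=[[0, 0.4, 0.5], [0, 0.7, 1.5], [0, 0.7, 2.4], [0, 0.7, 2.4], [0, 0.7, 2.4]], delta_rot=[[0, 0, 0], [0, 0, 0], [0, 0, 0], [0, 0, 0], [0, 0, 0]], hand=[-1, -1, -1, -1, -1])

```text
time: 10.1
eef_pos: [0.556, 0.0024, 0.1602]
tool_rot: [[0.982, -0.187, -0.0], [-0.187, -0.982, 0.003], [-0.001, -0.003, -1.0]]
ft_force: [0.4, -0.1, -1.8]
width: 0.0091
```

```bash
python3 held.py; python3 -c "
from h import *
go([*w(.1168),.104],-101)
save('w3.png',grab_frame('wrist'))"
```

```text
t 10.1 p [0.556  0.0024 0.1602] s,e 0.1177 0.0006 yaw -100.8 F [ 0.4 -0.1 -1.8] w 0.0091
top 0.091 18 s [0.1096 0.1098 0.1102 0.1121 0.1236] e [-0.0315  0.0024]
top 0.106 16 s [0.1095 0.1098 0.1099 0.1109 0.1212] e [-0.0315 -0.001 ]
top 0.121 16 s [0.1095 0.1098 0.1099 0.1144 0.1248] e [-0.0317 -0.0054]
top 0.136 68 s [0.1093 0.1112 0.1146 0.1214 0.127 ] e [-0.0316 -0.0082]
top amp face 0.1289 6
scene 0.092 47 s [0.1119 0.1228 0.1269 0.1273 0.128 ] e [-0.0282  0.0293]
scene 0.107 55 s [0.1114 0.1242 0.1268 0.1273 0.1281] e [-0.0282  0.0302]
scene 0.122 51 s [0.1092 0.1206 0.1264 0.1271 0.1282] e [-0.0264  0.0302]
scene 0.137 60 s [0.11   0.1168 0.1232 0.1263 0.1275] e [-0.0089  0.0295]
scene amp face 0.1318 32
top 0.092 17 s [0.1098 0.1099 0.1102 0.1103 0.1242] e [-0.0311  0.002 ]
top 0.107 16 s [0.1097 0.1099 0.11   0.1144 0.1245] e [-0.0312 -0.0005]
top 0.122 22 s [0.1097 0.1098 0.11   0.1133 0.1248] e [-0.0313 -0.0039]
top 0.137 67 s [0.1096 0.1117 0.1148 0.1213 0.127 ] e [-0.0314 -0.0084]
top amp face 0.1289 7
t 10.25 p [0.5562 0.0024 0.1606] s,e 0.1177 0.0008 yaw -100.8 F [ 0.9 -1.1 -2.1] w 0.0092
dp [-0.08  0.11  5.66] rot [-0.2 -0.   0.2]
```

>>> arm_command(dp=[[0, 0.05, 0.8], [0, 0.05, 1.6], [0, 0.05, 2.4], [0, 0.05, 3.2], [0, 0.05, 3.8]], delta_rot=[[-0.2, 0, 0.2], [-0.2, 0, 0.2], [-0.2, 0, 0.2], [-0.2, 0, 0.2], [-0.2, 0, 0.2]], hand=[-1, -1, -1, -1, -1])

```text
time: 10.92
eef_pos: [0.556, 0.002, 0.1219]
tool_rot: [[0.982, -0.191, -0.001], [-0.191, -0.982, -0.001], [-0.001, 0.001, -1.0]]
ft_force: [-0.1, 0.3, -1.8]
width: 0.0094
```

>>> arm_command(dp=[[0, 0, 0.7], [0, 0, 1.3], [0, 0, 1.8], [0, 0, 2.1], [0, 0, 2.1]], delta_rot=[[0, 0, 0], [0, 0, 0], [0, 0, 0], [0, 0, 0], [0, 0, 0]], hand=[-1, -1, -1, -1, -1])

```text
time: 11.55
eef_pos: [0.556, 0.002, 0.1008]
tool_rot: [[0.982, -0.191, -0.001], [-0.191, -0.982, -0.001], [-0.001, 0.001, -1.0]]
ft_force: [-0.4, 0.4, -0.9]
width: 0.0087
```

>>> arm_command(dp=[[0, 0, 0.1], [0, 0, 0.2], [0, 0, 0.2]], delta_rot=[[0, 0, 0], [0, 0, 0], [0, 0, 0]], hand=[-1, -1, -1])

```text
time: 11.92
eef_pos: [0.5563, 0.002, 0.1003]
tool_rot: [[0.982, -0.191, -0.0], [-0.191, -0.982, -0.0], [-0.0, 0.0, -1.0]]
ft_force: [-2.1, 0.1, 8.6]
width: 0.0094
```

```bash
python3 -c "
from h import *
stat()
for n in('scene','top'):
    f=grab_frame(n); P=cloud(f); S=(P[...,:2]-O)@D; E_=(P[...,:2]-O)@EX; Z=P[...,2]
    m=(S>.108)&(S<.128)&(abs(E_)<.032)&(abs(E_)>.021)&(Z>.06)&(Z<.11); print(n,m.sum(),'body top z',np.percentile(Z[m],[10,50,90]).round(4))
"
```

```text
t 11.93 p [0.5563 0.002  0.1003] s,e 0.1173 0.0009 yaw -101.0 F [-2.1  0.1  8.6] w 0.0094
scene 39 body top z [0.0668 0.0782 0.0854]
top 52 body top z [0.0699 0.0861 0.089 ]
```

The plate is on the strips: contact force is 8.6 N and its body top is at about 0.085 m. Releasing with a small opening and lifting off.

>>> arm_command(dp=[[0, 0, 0], [0, 0, 0], [0, 0, 0], [0, 0, -1.5], [0, 0, -4]], delta_rot=[[0, 0, 0], [0, 0, 0], [0, 0, 0], [0, 0, 0], [0, 0, 0]], hand=[-0.45, -0.45, -0.45, -0.45, -0.45])

```text
time: 12.65
eef_pos: [0.5557, 0.0019, 0.1407]
tool_rot: [[0.982, -0.191, -0.002], [-0.191, -0.982, -0.0], [-0.002, 0.001, -1.0]]
ft_force: [0.7, -0.6, 0.1]
width: 0.0234
```

>>> arm_command(dp=[[0, 0, -4], [0, 0, -10], [0, -6, -12], [0, -12, -12], [0, -17, -12]], delta_rot=[[0, 0, 0], [0, 0, 0], [0, 0, 0], [0, 0, 0], [0, 0, 0]], hand=[-0.45, -0.45, -0.45, -0.45, -0.45])

```text
time: 13.28
eef_pos: [0.5888, 0.1716, 0.2624]
tool_rot: [[0.982, -0.19, 0.0], [-0.19, -0.982, 0.001], [0.0, -0.001, -1.0]]
ft_force: [0.9, -0.4, -0.3]
width: 0.0238
```

Run:
```python
from h import *
stat()
for n in('scene','top'):
    f=carr(n); P=cloud(f); S=(P[...,:2]-O)@D; E_=(P[...,:2]-O)@EX; Z=P[...,2]
    m=(S>.1)&(S<.135)&(abs(E_)<.035)&(Z>.1)&(Z<.14); print(n,'tab z',np.percentile(Z[m],[50,98]).round(4),'s',np.percentile(S[m],[3,97]).round(4),'e',np.percentile(E_[m],[3,97]).round(4))
    m=(S>.108)&(S<.128)&(abs(E_)<.03)&(abs(E_)>.022)&(Z>.083)&(Z<.09); print('body top',np.median(Z[m]).round(4))
    cv2.imwrite(f'pics/end_{n}.png',cv2.resize(f['img'][130:330,200:450,::-1],None,fx=3,fy=3))
```

```text
t 13.28 p [0.5888 0.1716 0.2624] s,e 0.29 0.0005 yaw -100.9 F [ 0.9 -0.4 -0.3] w 0.0238
scene top s [0.0332 0.1036] head n 91 z [0.0896 0.093  0.0959] s 0.0704
scene tab z [0.1217 0.1273] s [0.1137 0.1232] e [-0.0205  0.0189]
body top 0.0854
top top s [0.0344 0.102 ] head n 174 z [0.0883 0.0946 0.0979] s 0.0794
top tab z [0.1251 0.1283] s [0.1132 0.1228] e [-0.0209  0.0168]
body top 0.0863
```

View pics/end_scene.png

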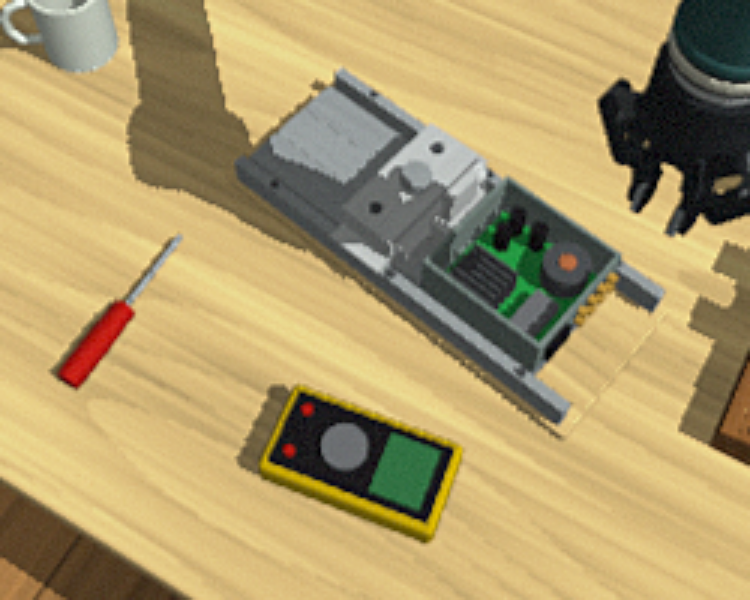

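The plate stands upright in the gap at about (455,205), the pin head is low at (412,175), and the arm is clear of everything. Handing in.

```bash
python3 -c "
from h import *
env.sign_off(); print('ok')"
```

```text
the job is handed in; nothing more can be done
ok
```

The pin is in its hole and the 18 mm plate (plate2) stands released in the gap. I handed the job in at about 13.4 s of the 72 s allowed; it reports no verdict.

- **Pin and carriage:** I pushed the carriage about 68 mm with closed fingers until the pin dropped, then on to the stop at about 8 N. The pin head's top went from about 0.107 m to 0.094 m, which matches the 14 mm drop, and it had not risen when I looked at the end.
- **Gap:** It measured 20.8 mm, which fits the 18 mm plate and rules out the 26 mm one.
- **Plate:** I lowered it until it touched the strips at 8.6 N and opened the fingers only slightly. At the end its body top was at 0.085–0.086 m, against 0.085 m expected. The tab sat within about 2 mm of mid-width and looked upright.
- **Bystanders:** The last view shows the mug, multimeter and screwdriver undisturbed, judged by eye rather than measured. The arm was clear of everything.

**Disagreements:**
- The two cameras differed by 1–2 mm along the cradle.
- One early reading of the held plate looked 28 mm thick, because the arm was still moving between the two pictures. A repeat with the arm nearly still gave about 17–18 mm.
- The top camera's last pin-position reading (0.079) differed from the scene camera's 0.070. I did not recheck it; I think part of the plate was counted in with the pin head.

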